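Measure the clear worktop beside the hob and lock the tape

TASK

I need the clear width of worktop between the hob and the turned-up edge at the table's left end (the robot's left), so first put the serving spoon that lies there into the red lunch tray. Then hook the end of the tape measure over the turned-up edge, draw the case back, flat on the table and square to the edge, until its back butts against the side of the hob, and push the red thumb lock fully down. Leave the tape lying there hooked, drawn out and locked so that I can read it, and do not disturb the cooker, the glass bowl or the steel tumbler.

Things in the scene. Friction and masses are not known exactly. Their poses are not given: they have to be found in the camera images.
- rim: turned-up edge along the table's left end, fixed: an upright steel strip 4 mm thick, 8 mm high above the worktop, running along x from -0.30 to 1.00 m. Origin on the worktop plane at its mid-thickness (inner face 2 mm to -y, outer face 2 mm to +y of it); axes as the world's. Beyond it (+y) the table ends and there is only air
- hob: white electric hob, black glass top, two round plates, fixed: 300 mm (own x) by 500 mm (own y) by 58 mm high. Origin: centre of its underside; own +x away from the robot, own +y to the table's left end. Its flat left side, to butt the tape's case on, is at own y = +250 mm, own x -150 to 150 mm. The cooker stands on its right plate, the left plate is empty
- spoon_grip (a point): loose steel serving spoon, 120 g, 235 mm long, between edge and hob. Point: middle of the flat handle at the balance point; handle 14 mm wide (own y), 5 mm thick, its mid-height 12.5 mm above what it lies on. Own +x runs along the handle to the round bowl (62 mm across, 17 mm high, centre 84 mm to +x of the point); the handle's end is 120 mm to -x
- tray: loose red plastic lunch tray, 190 mm (own x) by 270 mm (own y), walls 24 mm high with a 6 mm flange outside, floor 4 mm thick. Origin: centre of its underside. A divider at own x = +15 mm leaves one long compartment, own x 17 to 91 mm, 262 mm long in y, into which the spoon fits lengthwise; the rest is split in three. Dividers 22 mm high
- tape_center (a point): loose tape measure, about 0.5 kg: yellow case, black rubber sole and heel, 74 mm long (own x), 36 mm wide (own y), 60 mm high, flat parallel sides, standing on its sole; its front 27 mm are only 50 mm high. Point: centre of the case, 30 mm above its underside. Own +x points out of the mouth along the blade, z up. The sole is grippy: let go, the case stays put though the blade's spring pulls at it
- tape_back (a point): middle of the flat back of the case (37 mm to own -x of tape_center); same axes as tape_center
- hook (a point): middle of the inner face (towards the case) of the steel hook at the blade's end; hook 20 mm wide, 3 mm thick. Axes as tape_center. Its lower end is 1.2 mm above the plane of the case's underside, the blade's underside 10.2 mm above it. With the blade in, 14 mm are free between mouth and hook, and the point is 51 mm to own +x of tape_center and 5.7 mm above the underside
- blade (a joint): how far the blade is drawn out, m: 0 drawn in (hook 14 mm before the mouth), at most 0.24. A spring pulls it in with about 2 to 3 N
- lock_top (a point): middle of the top of the red thumb lock, 21 mm by 18 mm, on the front part of the case: 23.5 mm to own +x of tape_center; 68 mm above the case's underside when up (8 mm above the rear part of the case)
- lock (a joint): thumb lock: 0 up (free); pushed straight down it stops after about 4 mm (0.004) on the reel inside and brakes the blade; it takes about 5 to 10 N and stays where it is left
- bowl: clear glass bowl, 124 mm across, 62 mm high, loose bystander; origin at the centre of its underside. Bowl and tape may stand in either of two places in front of the hob
- cooker: tall aluminium pressure cooker on the right plate of the hob, 192 mm across, 240 mm high to the top of its weighted valve, with a long black handle reaching 265 mm from its axis along own +x; bystander; origin at the centre of its underside
- tumbler: steel tumbler, 72 mm across, 95 mm high, loose bystander at the far left; origin at the centre of its underside

How it is judged:
On the way, in this order (a step that is already met when the one before it is completed fails the run):
1. the spoon lies in the lunch tray (x of spoon_grip in the frame of tray between -0.09 and 0.09 m and y of spoon_grip in the frame of tray between -0.1 and 0.1 m and z of spoon_grip in the frame of tray below 0.05 m), for 0.2 s.
2. the hook is over the turned-up edge and the blade is being drawn out (y of hook in the frame of rim between 0.0005 and 0.008 m and z of hook in the frame of rim below 0.01 m and value of joint blade above 0.03 m), for 0.1 s.
3. the back of the case butts against the hob's side with the hook still on the edge (y of hook in the frame of rim between 0.0005 and 0.008 m and z of hook in the frame of rim below 0.01 m and y of tape_back in the frame of hob between 0.24 and 0.256 m and x of tape_back in the frame of hob between -0.145 and 0.145 m and not (value of joint lock above 0.0035 m)), for 0.2 s.
At the end, for the whole second after the job is handed in: Spoon in tray (handle point over the tray, within 90 mm by 100 mm of its middle); hook over the edge, within 6 mm of it; case back within 6 mm of the hob's left side; case flat on the table, square to the edge within 0.12 rad; lock down at least 3.5 mm; blade still (all of step 1 and y of hook in the frame of rim between 0.0005 and 0.008 m and z of hook in the frame of rim below 0.01 m and y of tape_back in the frame of hob between 0.24 and 0.256 m and x of tape_back in the frame of hob between -0.145 and 0.145 m and angle between the x axis of tape_center and the y axis of rim, either way round below 0.12 rad and angle between tape_center's own z axis and vertical below 0.08 rad and height (world z) of tape_center below 0.034 m and value of joint lock above 0.0035 m and velocity of joint blade between -0.01 and 0.01 m/s); the robot touches nothing.
It fails at once if the pressure cooker shifted by more than 25 mm or tipped (distance of cooker from where it was at the start of the episode above 0.025 m or angle between cooker's own z axis and vertical above 0.25 rad).
It fails at once if the glass bowl shifted by more than 25 mm or tipped (distance of bowl from where it was at the start of the episode above 0.025 m or angle between bowl's own z axis and vertical above 0.25 rad).
It fails at once if the steel tumbler shifted by more than 25 mm or tipped (distance of tumbler from where it was at the start of the episode above 0.025 m or angle between tumbler's own z axis and vertical above 0.25 rad).
It also fails if it takes over 70 s, if anything falls off the work surface, if the arm or the gripper's body presses on something with over 40 N, if the wrist force passes 120 N, or if a joint passes its speed limit or range.

ROBOT

A 7-joint arm with a two-finger parallel gripper is mounted at the origin on the work surface. World frame = base frame: x ahead of the robot, y to its left, z up, the work surface at z = 0. Lengths are in m, angles in rad, forces in N, time in s.
With the tool pointing down it reaches from about 0.4 to 0.875 m from the base axis. Payload 19.3 kg.
Tool frame: the origin (TCP) lies on the centre line of the jaws, within the pads' length; the fingertips stand 25 mm ahead of it and the grasp point (between the pads) lies 6 mm ahead of it (tips_ahead is the distance from the TCP to the fingertips, in m); z points along the fingers, y is the direction in which the jaws open and shut (so a half turn about z gives the same grasp; the last joint's range is limited). The gripper opens to 85 mm and grips with 20 to 120 N. Pads are 22 mm wide; open, the fingers measure 114 mm over their backs; the gripper's body (76 mm by 85 mm) begins 54 mm behind the grasp point. The pads swing forward as they close: fully open they stand 13 mm farther back than shut.
Start: joints at [-1.363, 0.521, -0.036, 1.599, 0.021, 1.021, -0.113], TCP at [0.171, 0.601, 0.256] pointing down, gripper open.
Joint ranges: [-2.91, 2.91], [-0.3, 2.13], [-1.5, 1.42], [0.17, 2.43], [-1.26, 4.41], [0.16, 1.93], [-2.52, 2.52]. Speed limits (rad/s): [1.89, 1.89, 2.39, 2.39, 3.01, 3.01, 3.01].

INTERFACE

Orientations are given as [roll, pitch, yaw] about the fixed x, y, z axes, in that order (R = Rz(yaw) Ry(pitch) Rx(roll)).
In Python, from workcell import observe, grab_frame, job_done, outline_of, tips_ahead gives the robot as it stands. The module is installed in compiled form; this text tells all that it offers.
- The arm moves only by the tool move_arm, never from a script. Its argument "motion" is a list of rows, each a list of 2 entries, a list of its own where there are three numbers: the shift along the world's x, y, z in mm, then the turn, a rotation vector about the world's x, y, z in rad. A call has 1 to 12 rows; each row is the pose to reach, as a shift and turn from the pose commanded when the call began; what a row does not reach only later rows make up. A row lasts 1/8 s, in which the tool goes at most 62.5 mm and 10.7 degrees, less where a joint would pass 70% of its speed; a pose out of reach is approached as far as the arm can. A call with a gripper value outside its range is refused whole. "jaw" is the finger opening in mm, from 0 to 85.4, set as the call begins (left out, the last holds). The fingers move at their own pace and stop on an object; "grip_force" is the grip in N (left out, the last holds). Time passes only in rows, so rows that repeat a pose let the fingers close. It gives the time, the measured TCP pose, the force and the opening at its end, in the units of the state.
- observe(): the state, without advancing time (a new reading comes with each control period).
- grab_frame(name): name is "scene" or "top" or "wrist"; returns a dict with "frame" (420x560x3 uint8, red, green, blue), "fx", "fy", "cx", "cy" (pixels), "T" (4x4, takes a point from camera to world coordinates); the wrist camera has in their place "mount" (4x4, takes a point from camera to tool coordinates, whose origin is the TCP and whose axes are the flange's). Camera axes: x right, y down, z forward; pixel columns grow to the right and rows downward; lengths in m; the calibration is good to about 2 mm. A picture is of the moment at which its call begins: read the wrist's pose just before it. There is no depth.
- job_done(): hands the job in, once; it reports no verdict.
Trained networks look in the newest picture that a camera, given by its name, has taken for a name from the list of things; names that differ only in an ending like _2 or _b are one class to them, and where a whole thing is asked for, a point or a joint stands for the part that bears it (a point fixed in the world has none). Each returns a list of dicts, best first, with "score" (0 to 1); they miss things now and then, are a little off and sometimes report something else, mostly with a low value. They report only what shows in the picture. A call takes as long as a camera call.
- outline_of(label, camera): "pixels" (420x560 bool, what is visible of it) and "pixel" ([column, row] in pixels, amid what is visible of it).
The state is a dict: "clock": time; "qpos": joint angles; "qd": joint speeds; "joint_efforts": joint torques, N m; "position": TCP position; "tool_rot": TCP orientation; "force": force on the tool from outside, world axes, zero at the start; "moment": the same for the moment, N m; "grip_width": finger opening in m.
Only numpy, scipy, OpenCV 4.12 (cv2) and the standard library are available. Lean on these libraries where they do the work, as an engineer would, in place of code of your own. Each camera call takes 0.05 s, during which the arm holds its last target.

## Working session

There is one attempt and no reset: what is moved stays moved. The work goes in short steps, Python scripts to look and compute and a tool call to move; the robot and the scene stay as the last step left them, time stands still between calls to the robot, and variables do not carry over. Pictures are saved under pics/ and viewed, and the job is handed in when it is done.

Besides the shell and the picture viewer there is one more tool, called after ">>>" as name(argument=value, ...) on one line, values as JSON. move_arm: Moves the arm, as the interface text tells. Its arguments: {"type":"object","properties":{"motion":{"type":"array"},"jaw":{"type":"number"},"grip_force":{"type":"number"}},"required":["motion"]}

```bash
mkdir -p pics
cat > h.py <<'E'
import numpy as np, cv2, pickle
from workcell import *
def snap(name,fn):
    s=observe(); f=grab_frame(name)
    cv2.imwrite('pics/'+fn+'.png',cv2.cvtColor(f['frame'],cv2.COLOR_RGB2BGR))
    pickle.dump((s,f),open('pics/'+fn+'.pkl','wb'))
    return s,f
E
python3 - <<'E'
from h import *
for n in ['scene','top']:
    s,f=snap(n,n+'0'); print(n,f['fx'],f['fy'],f['cx'],f['cy'],np.round(f['T'],4).tolist())
print(s)
E
```

```text
scene 393.82860953148713 393.82860953148713 271.370154847224 205.8703841376116 [[0.1671, 0.6796, -0.7143, 1.261], [0.9859, -0.1073, 0.1285, -0.1392], [0.0107, -0.7257, -0.688, 0.7303], [0.0, 0.0, 0.0, 1.0]]
top 537.534172090793 537.534172090793 276.1314954592816 201.488176051558 [[0.0271, -0.9802, 0.196, 0.3103], [-0.9996, -0.0255, 0.0104, -0.0205], [-0.0052, -0.1963, -0.9805, 1.4123], [0.0, 0.0, 0.0, 1.0]]
{'clock': 0.05, 'qpos': array([-1.36320727,  0.52201428, -0.03629724,  1.59997839,  0.02122986,
        1.0210909 , -0.11280868]), 'qd': array([ 4.57564133e-05, -4.97412530e-04, -8.25610953e-04,  1.00862414e-03,
        6.52551640e-04,  8.33487053e-04, -6.34935827e-04]), 'joint_efforts': array([ 5.09594305e-03, -9.29400444e+01,  1.98656045e+00, -3.70968425e+01,
        1.80277327e-02,  5.25500582e-03,  2.90723767e-05]), 'position': array([0.1713699 , 0.60074262, 0.2557365 ]), 'tool_rot': array([-3.14049339e+00,  1.18291371e-04,  2.86377394e+00]), 'force': array([-0.7069862 , -0.09353113, -0.39076472]), 'moment': array([-0.00102408,  0.03848041,  0.0103744 ]), 'grip_width': 0.08532466705989879}
```

View pics/scene0.png

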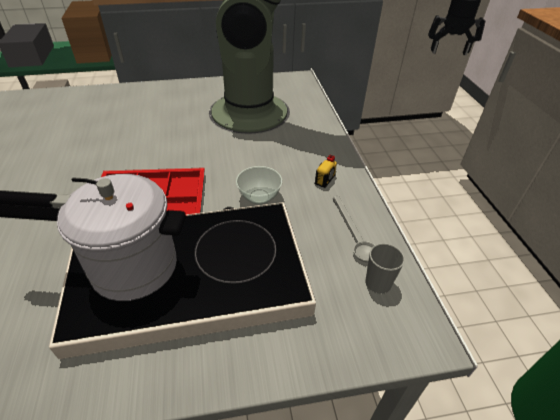

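View pics/top0.png

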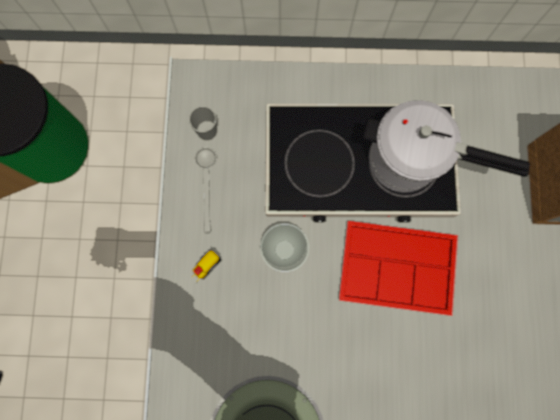

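The top view shows the spoon at about (206,190), the tumbler at (204,124), the tape at (206,264) with its red lock towards the lower left, the bowl at (284,247), the tray at (398,267) and the hob's left side at column 268. I'll measure these next.

```bash
cat >> h.py <<'E'
def ray(f,px,s=None):
    T=f['T']; d=T[:3,:3]@np.array([(px[0]-f['cx'])/f['fx'],(px[1]-f['cy'])/f['fy'],1]); return T[:3,3],d
def onz(f,px,z):
    o,d=ray(f,px); return o+d*(z-o[2])/d[2]
def wT(s,f):
    from scipy.spatial.transform import Rotation as R
    T=np.eye(4);T[:3,:3]=R.from_euler('xyz',s['tool_rot']).as_matrix();T[:3,3]=s['position']
    f['T']=T@f['mount'];return f
def proj(f,p):
    q=np.linalg.inv(f['T'])@np.append(p,1); return np.array([f['fx']*q[0]/q[2]+f['cx'],f['fy']*q[1]/q[2]+f['cy']])
E
python3 - <<'E'
from h import *
s,f=pickle.load(open('pics/top0.pkl','rb'))
for lab,z in [('spoon_grip',.0125),('tray',.024),('tape_center',.03),('bowl',.03),('tumbler',.05),('hob',.058),('cooker',.15),('lock_top',.068),('hook',.006)]:
    for o in outline_of(lab,'top')[:2]:
        m=o['pixels'].astype(np.uint8)
        c=max(cv2.findContours(m,0,2)[0],key=cv2.contourArea)
        b=cv2.boxPoints(cv2.minAreaRect(c))
        print(lab,round(o['score'],2),np.round(o['pixel']),m.sum(),np.round(onz(f,o['pixel'],z),3),'box',b.round(0).tolist(),[onz(f,p,z)[:2].round(3).tolist() for p in b])
g=f
im=cv2.cvtColor(f['frame'],cv2.COLOR_RGB2BGR)
cv2.imwrite('pics/topz.png',cv2.resize(im[60:320,140:320],None,fx=3,fy=2.3*1,interpolation=2) if 0 else cv2.resize(im[90:290,150:320],None,fx=3,fy=3,interpolation=2))
# rim, projected lines
for y in (.2,): pass
for px in [(172,60),(163,170),(155,300),(148,418)]: print('rim',px,onz(f,px,.008).round(3))
E
```

```text
spoon_grip 0.73 [208. 168.] 799 [0.676 0.181 0.012] box [[194.0, 147.0], [216.0, 147.0], [216.0, 231.0], [194.0, 231.0]] [[0.735, 0.221], [0.737, 0.162], [0.507, 0.15], [0.505, 0.208]]
spoon_grip 0.63 [206. 268.] 525 [0.411 0.172 0.012] box [[186.0, 274.0], [210.0, 248.0], [223.0, 259.0], [198.0, 286.0]] [[0.392, 0.224], [0.463, 0.163], [0.434, 0.129], [0.364, 0.19]]
tray 0.85 [399. 268.] 8958 [ 0.422 -0.325  0.024] box [[337.0, 301.0], [347.0, 220.0], [461.0, 234.0], [451.0, 315.0]] [[0.335, -0.168], [0.544, -0.193], [0.515, -0.488], [0.307, -0.454]]
tape_center 0.81 [204. 269.] 569 [0.405 0.174 0.03 ] box [[185.0, 273.0], [211.0, 248.0], [223.0, 260.0], [198.0, 286.0]] [[0.394, 0.222], [0.461, 0.16], [0.43, 0.126], [0.364, 0.188]]
bowl 0.68 [286. 246.] 1849 [ 0.469 -0.033  0.03 ] box [[261.0, 224.0], [308.0, 224.0], [308.0, 271.0], [261.0, 271.0]] [[0.526, 0.032], [0.529, -0.09], [0.408, -0.092], [0.404, 0.028]]
bowl 0.28 [193. 278.] 50 [0.382 0.201 0.03 ] box [[191.0, 278.0], [195.0, 274.0], [200.0, 279.0], [196.0, 283.0]] [[0.383, 0.207], [0.394, 0.198], [0.38, 0.183], [0.37, 0.1
[... 350 characters left out ...]
8], [0.537, -0.475]]
hob 0.49 [203. 120.] 744 [0.797 0.194 0.058] box [[184.0, 115.0], [206.0, 100.0], [225.0, 129.0], [203.0, 144.0]] [[0.808, 0.245], [0.851, 0.188], [0.773, 0.133], [0.731, 0.19]]
cooker 0.17 [156. 256.] 872 [0.425 0.27  0.15 ] box [[150.0, 314.0], [155.0, 250.0], [160.0, 250.0], [155.0, 314.0]] [[0.292, 0.275], [0.439, 0.275], [0.439, 0.264], [0.291, 0.265]]
lock_top 0.6 [199. 267.] 53 [0.409 0.182 0.068] box [[194.0, 272.0], [197.0, 265.0], [203.0, 268.0], [200.0, 275.0]] [[0.394, 0.194], [0.412, 0.186], [0.405, 0.17], [0.387, 0.178]]
rim (172, 60) [0.99  0.299 0.008]
rim (163, 170) [0.67  0.302 0.008]
rim (155, 300) [0.325 0.299 0.008]
rim (148, 418) [0.038 0.296 0.008]
```

View pics/topz.png

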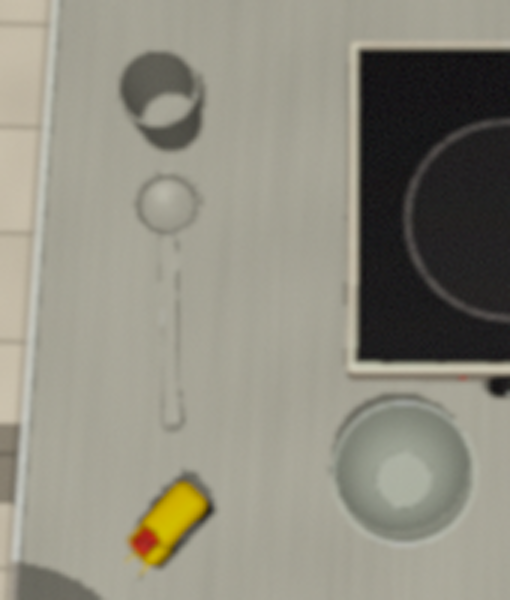

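Run:
```python
from h import *
print(tips_ahead, type(tips_ahead))
try: print(tips_ahead(0.0),tips_ahead(0.03),tips_ahead(.085))
except Exception as e: print(e)
s,f=pickle.load(open('pics/top0.pkl','rb'))
b=onz(f,(205.7,157.7),.012); e=onz(f,(207.7,231.7),.0125)
print(b,e,np.linalg.norm(b-e),b+(e-b)*84/204, np.arctan2(*(b-e)[[1,0]]))
# hob left top edge
for p in [(267,105),(266.5,216)]: print('hob',onz(f,p,.058))
```

```text
0.025 <class 'float'>
'float' object is not callable
[0.70598587 0.18794841 0.012     ] [0.5045633  0.17197028 0.0125    ] 0.20205593609353625 [0.62304716 0.18136918 0.01220588] 0.07916061135533478
hob [0.84265661 0.02532747 0.058     ]
hob [0.54263716 0.01747944 0.058     ]
```

>>> move_arm(motion=[[[40, -40, 0], [0, 0, 0]], [[85, -80, -10], [0, 0, 0.1]], [[130, -120, -20], [0, 0, 0.15]], [[170, -160, -30], [0, 0, 0.2]], [[210, -200, -40], [0, 0, 0.25]], [[255, -240, -50], [0, 0, 0.3]], [[300, -280, -60], [0, 0, 0.357]], [[345, -320, -60], [0, 0, 0.357]], [[390, -360, -60], [0, 0, 0.357]], [[430, -400, -60], [0, 0, 0.357]], [[452, -419, -60], [0, 0, 0.357]], [[452, -419, -60], [0, 0, 0.357]]], jaw=85)

```text
clock: 2.05
position: [0.6247, 0.1797, 0.196]
tool_rot: [-3.141, 0.0, -3.066]
force: [-1.5, 0.2, 0.1]
grip_width: 0.085
```

Run:
```python
from h import *
s,f=snap('wrist','w1'); print(s['position'],s['tool_rot'],s['qpos'],s['force'],f['mount'].round(3).tolist(),f['fx'])
f=wT(s,f)
im=cv2.imread('pics/w1.png')
for p in [(.623,.1815,.0125),(.507,.172,.0125),(.706,.188,.005)]:
    q=proj(f,p); print(q); cv2.circle(im,tuple(int(v) for v in q),4,(255,0,255),1)
cv2.imwrite('pics/w1b.png',im)
```

```text
[0.62472791 0.17967018 0.19596339] [-3.14076042e+00  2.03997799e-04 -3.06586750e+00] [-0.34671161  0.62447494 -0.03821952  1.58428707  0.02886607  0.93342918
  1.25161631] [-1.46457137  0.21557531  0.07390097] [[-0.0, -0.965, -0.261, 0.067], [1.0, -0.0, -0.0, -0.002], [0.0, -0.261, 0.965, -0.117], [0.0, 0.0, 0.0, 1.0]] 310.94521691762475
[284.06812374 188.96120375]
[283.72684215  60.92507668]
[283.90919013 262.86844543]
```

View pics/w1b.png

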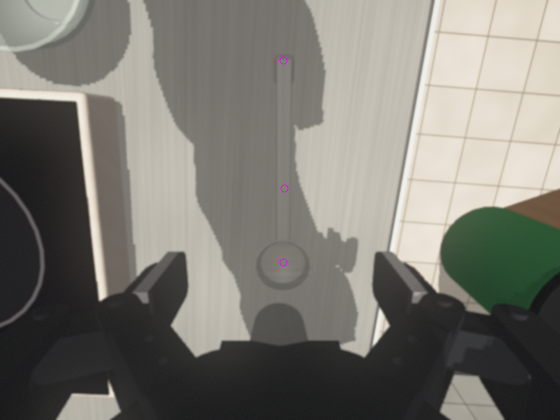

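>>> move_arm(motion=[[[-2, 2, -40], [0, 0, 0]], [[-2, 2, -80], [0, 0, 0]], [[-2, 2, -120], [0, 0, 0]], [[-2, 2, -150], [0, 0, 0]], [[-2, 2, -165], [0, 0, 0]], [[-2, 2, -165], [0, 0, 0]]], jaw=50)

```text
clock: 2.85
position: [0.6208, 0.1847, 0.031]
tool_rot: [-3.142, -0.001, -3.062]
force: [-0.5, -0.1, -0.3]
grip_width: 0.0502
```

>>> move_arm(motion=[[[0, 0, 0], [0, 0, 0]], [[0, 0, 0], [0, 0, 0]], [[0, 0, 0], [0, 0, 0]], [[0, 0, 0], [0, 0, 0]], [[0, 0, 0], [0, 0, 0]], [[0, 0, 0], [0, 0, 0]]], jaw=0, grip_force=60)

```text
clock: 3.6
position: [0.622, 0.1842, 0.0327]
tool_rot: [3.141, 0.002, -3.063]
force: [-2.5, -0.1, 9.3]
grip_width: 0.0119
```

>>> move_arm(motion=[[[0, 0, 15], [0, 0, 0]], [[0, 0, 40], [0, 0, 0]], [[0, 0, 80], [0, 0, 0]], [[0, 0, 120], [0, 0, 0]], [[0, 0, 160], [0, 0, 0]], [[0, 0, 180], [0, 0, 0]], [[0, 0, 180], [0, 0, 0]]])

```text
clock: 4.47
position: [0.622, 0.1842, 0.2137]
tool_rot: [3.141, 0.003, -3.063]
force: [-0.6, -0.1, -1.7]
grip_width: 0.0118
```

Run:
```python
from h import *
s,f=snap('wrist','w2'); print(s['position'],s['tool_rot'],s['grip_width'])
s,f=snap('top','top2')
s,f=pickle.load(open('pics/top0.pkl','rb'))
im=cv2.cvtColor(f['frame'],cv2.COLOR_RGB2BGR)
cv2.imwrite('pics/topt.png',cv2.resize(im[200:330,320:480],None,fx=4,fy=4,interpolation=2))
```

```text
[0.62204626 0.18416741 0.21374529] [ 3.14067613  0.00337018 -3.06256984] 0.011809128210135628
```

View pics/w2.png

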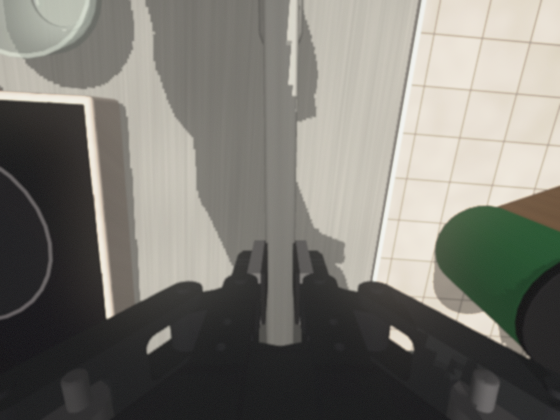

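View pics/topt.png

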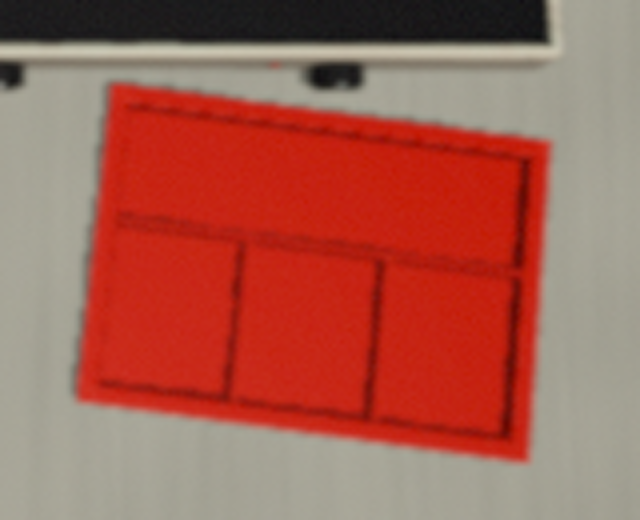

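The spoon is held level in the jaws, and the tray picture shows the long compartment on the hob side. I'll compute the tray pose.

Run:
```python
from h import *
s,f=pickle.load(open('pics/top0.pkl','rb'))
c=[onz(f,(u/4+320,v/4+200),.024)[:2] for u,v in [(110,85),(550,140),(527,460),(78,400)]]
print(np.round(c,3)); ctr=np.mean(c,0)
ex=(c[0]+c[1]-c[2]-c[3])/2; ey=(c[0]+c[3]-c[1]-c[2])/2
print(ctr,np.linalg.norm(ex),np.linalg.norm(ey),np.arctan2(ex[1],ex[0]),np.arctan2(-ey[0],ey[1]))
a=(np.arctan2(ex[1],ex[0])+np.arctan2(-ey[0],ey[1]))/2
R=np.array([[np.cos(a),-np.sin(a)],[np.sin(a),np.cos(a)]])
g=ctr+R@[.054,0]; print(a,g, 'floor check')
for q in [(.091,.131),(.091,-.131),(.017,-.131),(.017,.131)]: print(proj(f,np.append(ctr+R@q,.024))*4-[1280,800])
```

```text
[[ 0.54  -0.194]
 [ 0.511 -0.479]
 [ 0.307 -0.457]
 [ 0.337 -0.174]]
[ 0.42401108 -0.32567703] 0.2046125394040276 0.2857381685777853 -0.10401710046850147 -0.10215173464285679
-0.10308441755567913 [ 0.47772442 -0.33123374] floor check
[127.08541467 103.75559782]
[529.49212642 155.33577856]
[521.85716093 269.02609834]
[115.33296684 216.25688235]
```

>>> move_arm(motion=[[[-30, -20, 0], [0, 0, -0.1]], [[-60, -45, 0], [0, 0, -0.24]], [[-90, -80, 0], [0, 0, -0.38]], [[-115, -120, 0], [0, 0, -0.53]], [[-135, -165, 0], [0, 0, -0.68]], [[-144, -210, 0], [0, 0, -0.83]], [[-144, -255, 0], [0, 0, -0.98]], [[-144, -300, 0], [0, 0, -1.13]], [[-144, -345, 0], [0, 0, -1.28]], [[-144, -390, 0], [0, 0, -1.43]], [[-144, -435, 0], [0, 0, -1.58]], [[-144, -475, 0], [0, 0, -1.7]]])

```text
clock: 6.08
position: [0.4767, -0.2924, 0.2104]
tool_rot: [-3.14, -0.0, 1.516]
force: [0.9, 0.1, -1.1]
grip_width: 0.0117
```

>>> move_arm(motion=[[[0, -25, 0], [0, 0, -0.053]], [[0, -40, 0], [0, 0, -0.053]], [[0, -40, -40], [0, 0, -0.053]], [[0, -40, -80], [0, 0, -0.053]], [[0, -40, -100], [0, 0, -0.053]], [[0, -40, -100], [0, 0, -0.053]]])

```text
clock: 6.82
position: [0.477, -0.3298, 0.11]
tool_rot: [-3.139, -0.002, 1.47]
force: [-0.6, -0.4, -1.2]
grip_width: 0.0116
```

Run:
```python
from h import *
s,f=snap('wrist','w3'); print(s['position'],s['tool_rot'],s['grip_width'],s['qpos'])
s,f=snap('top','top3')
```

```text
[ 0.47702093 -0.32979953  0.11004111] [-3.13912472e+00 -1.57832365e-03  1.47026734e+00] 0.011648720557915725 [ 0.24529344  0.68360945  0.3741355   1.84630602 -0.37439127  0.68436635
  0.73647837]
```

View pics/w3.png

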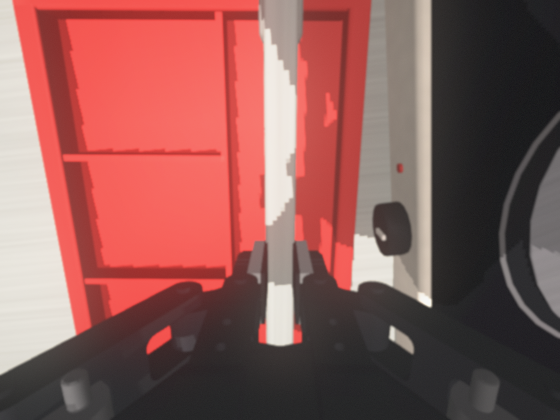

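View pics/top3.png

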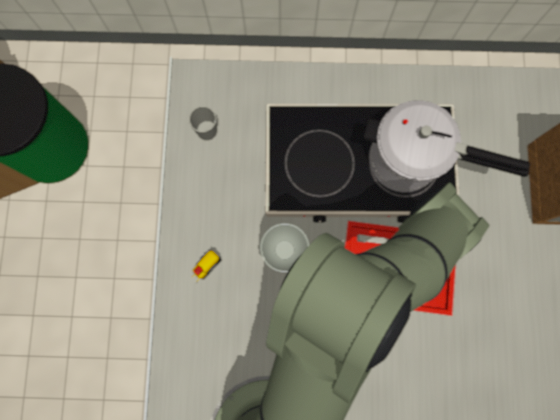

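>>> move_arm(motion=[[[1, 0, -30], [0, 0, 0]], [[2, 0, -55], [0, 0, 0]], [[2, 0, -68], [0, 0, 0]], [[2, 0, -71], [0, 0, 0]], [[2, 0, -71], [0, 0, 0]]])

```text
clock: 7.55
position: [0.4797, -0.3312, 0.0411]
tool_rot: [3.141, 0.0, 1.468]
force: [-0.2, 0.2, -0.9]
grip_width: 0.0118
```

>>> move_arm(motion=[[[0, 0, 0], [0, 0, 0]], [[0, 0, 0], [0, 0, 0]], [[0, 0, 0], [0, 0, 0]], [[0, 0, 10], [0, 0, 0]], [[0, 0, 50], [0, 0, 0]], [[0, 0, 100], [0, 0, 0]], [[0, 0, 160], [0, 0, 0]], [[0, 0, 160], [0, 0, 0]]], jaw=35)

```text
clock: 8.55
position: [0.4808, -0.3321, 0.2051]
tool_rot: [3.135, 0.002, 1.467]
force: [-0.4, -0.8, -0.4]
grip_width: 0.0348
```

Run:
```python
from h import *
s,f=snap('wrist','w4'); print(s['position'],s['tool_rot'],s['grip_width'])
```

```text
[ 0.48075567 -0.33214973  0.20507131] [3.13505672e+00 2.43270061e-03 1.46744732e+00] 0.03483569949550633
```

View pics/w4.png

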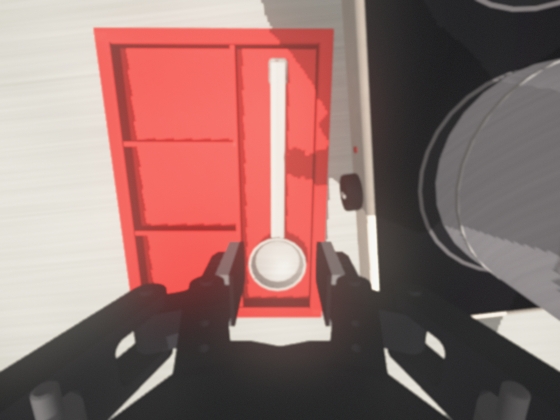

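The spoon lies in the long compartment, handle end at (278,62) and bowl at (277,264). Next is the tape.

>>> move_arm(motion=[[[0, 40, 5], [0, 0, 0.05]], [[0, 85, 15], [0, 0, 0.12]], [[0, 130, 15], [0, 0, 0.2]], [[0, 175, 15], [0, 0, 0.3]], [[0, 220, 15], [0, 0, 0.4]], [[0, 265, 15], [0, 0, 0.5]], [[0, 310, 15], [0, 0, 0.6]], [[0, 355, 15], [0, 0, 0.7]], [[-10, 400, 15], [0, 0, 0.8]], [[-30, 445, 15], [0, 0, 0.9]], [[-50, 485, 15], [0, 0, 0.92]], [[-71, 507, 15], [0, 0, 0.92]]], jaw=60)

```text
clock: 10.1
position: [0.4071, 0.1776, 0.2146]
tool_rot: [-3.14, -0.001, 2.39]
force: [0.4, 0.1, 0.0]
grip_width: 0.0601
```

>>> move_arm(motion=[[[0, 0, 0], [0, 0, 0]], [[0, 0, 0], [0, 0, 0]]])

```text
clock: 10.35
position: [0.4085, 0.1755, 0.215]
tool_rot: [-3.141, 0.0, 2.387]
force: [0.2, -0.2, -0.1]
grip_width: 0.0598
```

Run:
```python
from h import *
s,f=snap('wrist','w5'); print(s['position'],s['tool_rot'],s['grip_width'],s['qpos'])
f=wT(s,f)
T=f['T']
c=np.array([.41,.175]);a=2.39
im=cv2.imread('pics/w5.png')
for lab in ['tape_center','lock_top','hook']:
    for o in outline_of(lab,'wrist')[:1]:
        m=o['pixels'].astype(np.uint8); print(lab,o['score'],o['pixel'],cv2.boxPoints(cv2.minAreaRect(np.argwhere(m)[:,::-1].astype(np.float32))).round().tolist())
s2,f2=snap('top','top5')
```

```text
[0.40851974 0.17548176 0.2149812 ] [-3.14084288e+00  1.58549926e-05  2.38744139e+00] 0.05984907179780276 [-0.67248906  0.30063433  0.16225683  2.10428115 -0.07047348  0.74234705
  0.3512583 ]
tape_center 0.83 [281.2, 197.5] [[260.0, 144.0], [300.0, 144.0], [300.0, 244.0], [260.0, 244.0]]
lock_top 0.94 [278.3, 182.2] [[269.0, 172.0], [289.0, 172.0], [289.0, 196.0], [269.0, 196.0]]
hook 0.57 [279.9, 153.9] [[269.0, 145.0], [287.0, 145.0], [287.0, 161.0], [269.0, 161.0]]
```

View pics/w5.png

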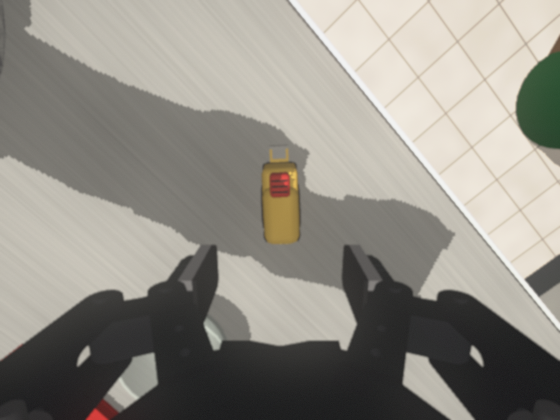

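Run:
```python
from h import *
s,f=pickle.load(open('pics/w5.pkl','rb'));f=wT(s,f)
im=cv2.imread('pics/w5.png')
cv2.imwrite('pics/w5z.png',cv2.resize(im[130:260,230:330],None,fx=5,fy=4.6,interpolation=2))
L=onz(f,(279,184),.068)
print(L, s['position'])
# silhouette fit: project box corners for pose, compare
cam=f['T'][:3,3];print('cam',cam)
```

```text
[0.39780327 0.18177393 0.068     ] [0.40851974 0.17548176 0.2149812 ]
cam [0.3598125  0.21848984 0.33195777]
```

View pics/w5z.png

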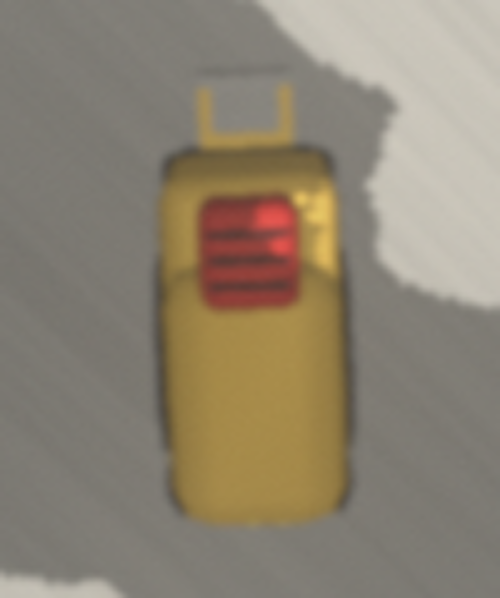

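Run:
```python
from h import *
s,f=pickle.load(open('pics/w5.pkl','rb'));f=wT(s,f)
P=lambda u,v:(u/5+230,v/4.6+130)
K=onz(f,P(245,72),.0105);L=onz(f,P(249,252),.068);B=onz(f,P(260,522),.056)
for n,p in zip('KLB',(K,L,B)):print(n,p)
d=(K-B)[:2];print(np.linalg.norm(d),np.linalg.norm((K-L)[:2]),np.linalg.norm((L-B)[:2]),np.arctan2(d[1],d[0]))
for l,r,z in [((160,350),(350,350),.045),((200,250),(300,250),.068),((200,110),(292,110),.0105)]:
    a,b=onz(f,P(*l),z),onz(f,P(*r),z);w=(b-a)[:2];print(np.linalg.norm(w),np.arctan2(w[1],w[0])+np.pi/2,(a+b)/2)
l1=onz(f,P(170,480),.03);
```

```text
K [0.3771345  0.20101387 0.0105    ]
L [0.39877809 0.18180612 0.068     ]
B [0.44342033 0.14272198 0.056     ]
0.08827092541377915 0.02893756825739268 0.059333797706390516 2.420274949839183
0.036370967600244164 2.3872819375854046 [0.41808986 0.1652275  0.045     ]
0.017280967699359263 2.3872627577764924 [0.39861763 0.18219396 0.068     ]
0.01887062928678028 2.3872370737955086 [0.38335378 0.19544283 0.0105    ]
```

>>> move_arm(motion=[[[7, -9, -40], [0, 0, 0.033]], [[7, -9, -85], [0, 0, 0.033]], [[7, -9, -130], [0, 0, 0.033]], [[7, -9, -160], [0, 0, 0.033]], [[7, -9, -175], [0, 0, 0.033]], [[7, -9, -175], [0, 0, 0.033]]], jaw=60)

```text
clock: 11.35
position: [0.4153, 0.1667, 0.04]
tool_rot: [-3.141, -0.0, 2.42]
force: [-0.4, -0.2, 0.9]
grip_width: 0.06
```

>>> move_arm(motion=[[[0, 0, 0], [0, 0, 0]], [[0, 0, 0], [0, 0, 0]], [[0, 0, 0], [0, 0, 0]], [[0, 0, 0], [0, 0, 0]], [[0, 0, 0], [0, 0, 0]], [[0, 0, 0], [0, 0, 0]]], jaw=20, grip_force=80)

```text
clock: 12.1
position: [0.4162, 0.1674, 0.0416]
tool_rot: [3.139, 0.001, 2.421]
force: [0.8, -0.6, 9.3]
grip_width: 0.035
```

>>> move_arm(motion=[[[0, 0, 20], [0, 0, 0]], [[0, 0, 50], [0, 0, 0]], [[20, 5, 50], [0, 0, -0.12]], [[50, 12, 50], [0, 0, -0.26]], [[85, 22, 50], [0, 0, -0.4]], [[120, 32, 50], [0, 0, -0.54]], [[155, 42, 50], [0, 0, -0.68]], [[190, 50, 50], [0, 0, -0.8]], [[215, 56, 50], [0, 0, -0.85]], [[224, 58, 50], [0, 0, -0.85]], [[224, 58, 50], [0, 0, -0.85]]])

```text
clock: 13.48
position: [0.639, 0.2249, 0.0904]
tool_rot: [-3.141, -0.0, 1.572]
force: [-0.1, 1.0, -5.6]
grip_width: 0.0353
```

Run:
```python
from h import *
s,f=snap('wrist','w6'); print(s['position'],s['tool_rot'],s['grip_width'],s['force'])
s,f=snap('top','top6')
im=cv2.imread('pics/top6.png'); cv2.imwrite('pics/top6z.png',cv2.resize(im[90:290,150:320],None,fx=3,fy=3,interpolation=2))
```

```text
[0.63904665 0.22492811 0.09044185] [-3.14121088e+00 -6.72251779e-05  1.57175401e+00] 0.035329019717879995 [-0.09331964  0.98670107 -5.60784434]
```

View pics/w6.png

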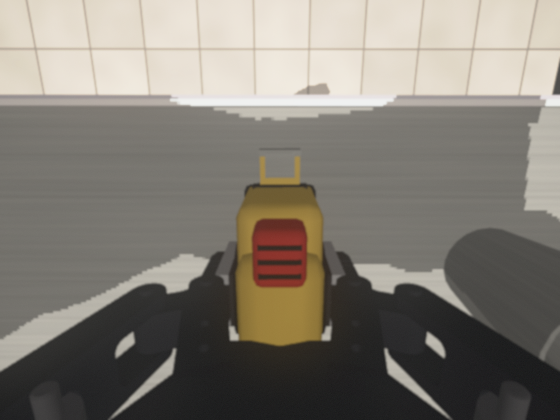

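View pics/top6z.png

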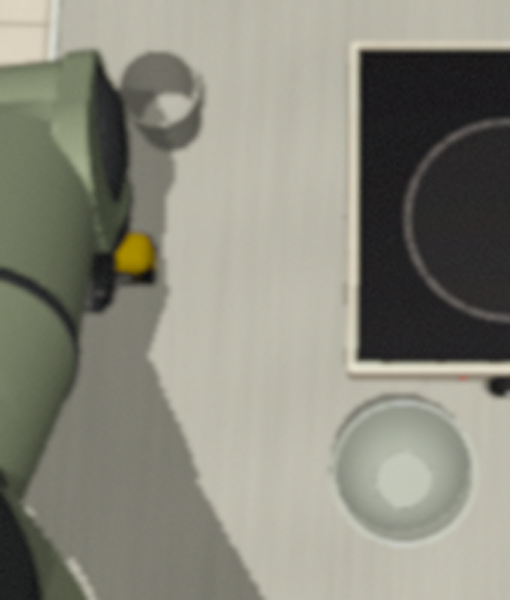

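Run:
```python
from h import *
s,f=pickle.load(open('pics/w6.pkl','rb'));f=wT(s,f)
im=cv2.imread('pics/w6.png')
print(im[90:110,280].tolist()); print(im[90:110,450].tolist())
for r in range(94,110,2): print(r,onz(f,(280,r),.008)[1].round(4),onz(f,(280,r),0)[1].round(4))
zb=.0904-.0416+.0105
for r in (148,151,154): print('hook',r,onz(f,(280,r),zb)[:2].round(4), 'at z+6')
print(im[144:158,280].tolist())
s,f=pickle.load(open('pics/w1.pkl','rb'));f=wT(s,f)
im=cv2.imread('pics/w1.png');r=150
print(im[r,405:425].tolist()); 
for c in range(405,425,2): print(c,onz(f,(c,r),.008)[:2].round(4))
s,f=pickle.load(open('pics/top0.pkl','rb'))
im=cv2.imread('pics/top0.png');print(im[180,155:168].tolist())
for c in range(157,168): print(c,onz(f,(c,180),.008)[:2].round(4))
```

```text
[[222, 233, 239], [222, 233, 239], [222, 233, 239], [223, 233, 238], [224, 230, 236], [226, 228, 234], [226, 226, 231], [227, 227, 232], [231, 232, 234], [237, 238, 238], [240, 241, 240], [240, 241, 240], [240, 241, 241], [240, 241, 241], [237, 238, 238], [219, 221, 221], [178, 184, 186], [168, 176, 181], [178, 188, 192], [182, 193, 198]]
[[205, 220, 228], [208, 221, 229], [206, 220, 229], [204, 219, 227], [192, 207, 217], [171, 179, 189], [156, 158, 166], [152, 152, 159], [155, 157, 164], [161, 167, 174], [166, 172, 180], [166, 174, 181], [167, 174, 182], [167, 174, 181], [164, 172, 178], [153, 159, 166], [134, 140, 145], [120, 126, 130], [116, 122, 126], [117, 124, 128]]
94 0.3043 0.305
96 0.3032 0.3038
98 0.302 0.3026
100 0.3009 0.3014
102 0.2997 0.3002
104 0.2986 0.299
106 0.2974 0.2978
108 0.2962 0.2965
hook 148 [0.6384 0.2763] at z+6
hook 151 [0.6384 0.2749] at z+6
hook 154 [0.6384 0.2735] at z+6
[[115, 121, 124], [115, 121, 125], [115, 122, 124], [112, 118, 121], [101, 106, 109], [100, 106, 108], [109, 115, 119], [116, 123, 126], [118, 124, 127], [120, 126, 129], [120, 127, 12
[... 337 characters left out ...]
, 231], [212, 224, 232], [212, 224, 232], [212, 224, 232]]
405 [0.5766 0.2955]
407 [0.5765 0.2974]
409 [0.5763 0.2993]
411 [0.5762 0.3013]
413 [0.576  0.3032]
415 [0.5759 0.3051]
417 [0.5758 0.3071]
419 [0.5756 0.309 ]
421 [0.5755 0.3109]
423 [0.5753 0.3129]
[[164, 183, 192], [164, 182, 191], [162, 181, 190], [156, 175, 184], [152, 169, 177], [163, 177, 182], [179, 190, 192], [178, 188, 187], [160, 171, 171], [149, 162, 163], [150, 163, 165], [150, 163, 165], [149, 162, 163]]
157 [0.6417 0.3163]
158 [0.6417 0.3136]
159 [0.6418 0.3109]
160 [0.6419 0.3082]
161 [0.6419 0.3055]
162 [0.642  0.3028]
163 [0.6421 0.3001]
164 [0.6421 0.2974]
165 [0.6422 0.2947]
166 [0.6423 0.2921]
167 [0.6424 0.2894]
```

>>> move_arm(motion=[[[0, 10, 0], [0, 0, 0]], [[0, 22, 0], [0, 0, 0]], [[0, 31, 0], [0, 0, 0]], [[0, 31, -15], [0, 0, 0]], [[0, 31, -30], [0, 0, 0]], [[0, 31, -30], [0, 0, 0]], [[0, 31, -30], [0, 0, 0]]])

```text
clock: 14.45
position: [0.6396, 0.2556, 0.0603]
tool_rot: [-3.142, 0.0, 1.57]
force: [-0.1, -0.1, -5.0]
grip_width: 0.0356
```

Run:
```python
from h import *
s,f=snap('wrist','w7'); print(s['position'],s['tool_rot'],s['grip_width'],s['force'])
im=cv2.imread('pics/w7.png'); cv2.imwrite('pics/w7z.png',cv2.resize(im[80:220,200:360],None,fx=4.5,fy=4.2,interpolation=2))
```

```text
[0.63961731 0.25556266 0.06025546] [-3.14156231e+00  2.74591422e-04  1.57017245e+00] 0.03564713220780404 [-0.12675958 -0.07492921 -5.04517919]
```

View pics/w7z.png

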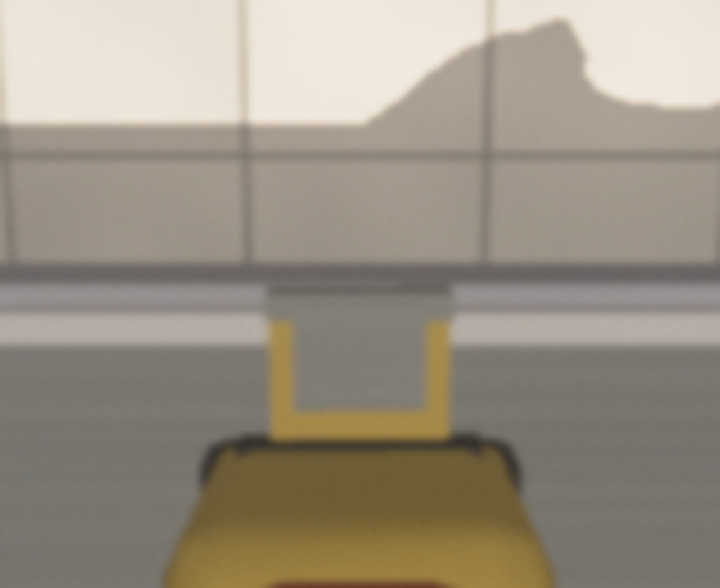

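Run:
```python
from h import *
s,f=pickle.load(open('pics/w7.pkl','rb'));f=wT(s,f)
print(f['T'][:3,3])
zb=.0603-.0416
for v in (265,280,288,312,320,345): 
    r=v/4.2+80; print(v,[ (z,onz(f,(280,r),z)[1].round(4)) for z in (.008,0,-.03,zb+.0105,zb+.012)])
```

```text
[0.63887973 0.31929747 0.17721476]
265 [(0.008, np.float64(0.3078)), (0, np.float64(0.3072)), (-0.03, np.float64(0.3052)), (0.029200000000000004, np.float64(0.3092)), (0.0307, np.float64(0.3093))]
280 [(0.008, np.float64(0.3059)), (0, np.float64(0.3052)), (-0.03, np.float64(0.3029)), (0.029200000000000004, np.float64(0.3076)), (0.0307, np.float64(0.3077))]
288 [(0.008, np.float64(0.3049)), (0, np.float64(0.3042)), (-0.03, np.float64(0.3016)), (0.029200000000000004, np.float64(0.3067)), (0.0307, np.float64(0.3068))]
312 [(0.008, np.float64(0.3018)), (0, np.float64(0.301)), (-0.03, np.float64(0.2979)), (0.029200000000000004, np.float64(0.304)), (0.0307, np.float64(0.3042))]
320 [(0.008, np.float64(0.3008)), (0, np.float64(0.2999)), (-0.03, np.float64(0.2966)), (0.029200000000000004, np.float64(0.3031)), (0.0307, np.float64(0.3033))]
345 [(0.008, np.float64(0.2976)), (0, np.float64(0.2965)), (-0.03, np.float64(0.2927)), (0.029200000000000004, np.float64(0.3003)), (0.0307, np.float64(0.3005))]
```

The picture shows the rim top at y 0.2976–0.3018, with the hook's inner face about 1.5 mm beyond it. I'll add 2 mm and lower.

>>> move_arm(motion=[[[0, 2, 0], [0, 0, 0]], [[0, 2, -6], [0, 0, 0]], [[0, 2, -12], [0, 0, 0]], [[0, 2, -17], [0, 0, 0]], [[0, 2, -19], [0, 0, 0]], [[0, 2, -19], [0, 0, 0]]])

```text
clock: 15.25
position: [0.6392, 0.2579, 0.0417]
tool_rot: [-3.141, -0.0, 1.571]
force: [-5.7, -1.5, 5.2]
grip_width: 0.0352
```

Run:
```python
from h import *
s,f=snap('wrist','w8'); print(s['position'],s['tool_rot'],s['grip_width'],s['force'])
f=wT(s,f)
im=cv2.imread('pics/w8.png'); cv2.imwrite('pics/w8z.png',cv2.resize(im[80:220,200:360],None,fx=4.5,fy=4.2,interpolation=2))
s,f=snap('scene','scene8')
im=cv2.imread('pics/scene8.png'); cv2.imwrite('pics/scene8z.png',cv2.resize(im[120:300,280:440],None,fx=4,fy=3.3,interpolation=2))
```

```text
[0.63919445 0.25789369 0.041698  ] [-3.14086228e+00 -3.83414886e-05  1.57060502e+00] 0.03518561604474623 [-5.7178392  -1.54050833  5.18850855]
```

View pics/w8z.png

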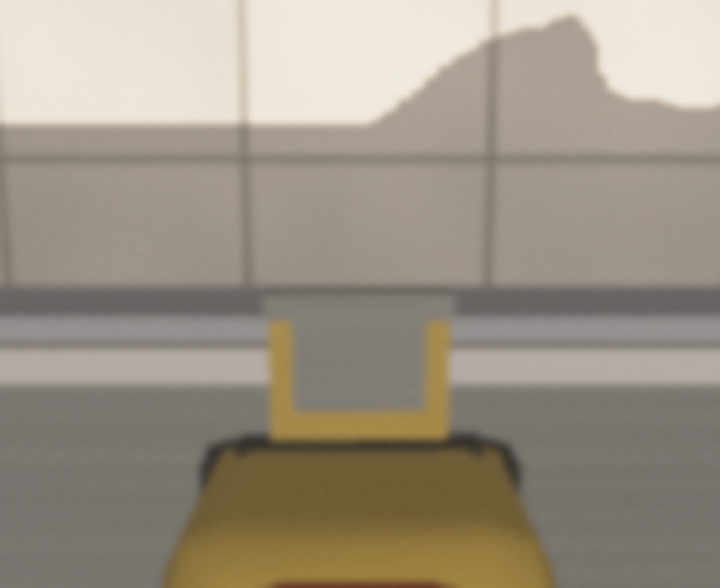

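View pics/scene8z.png

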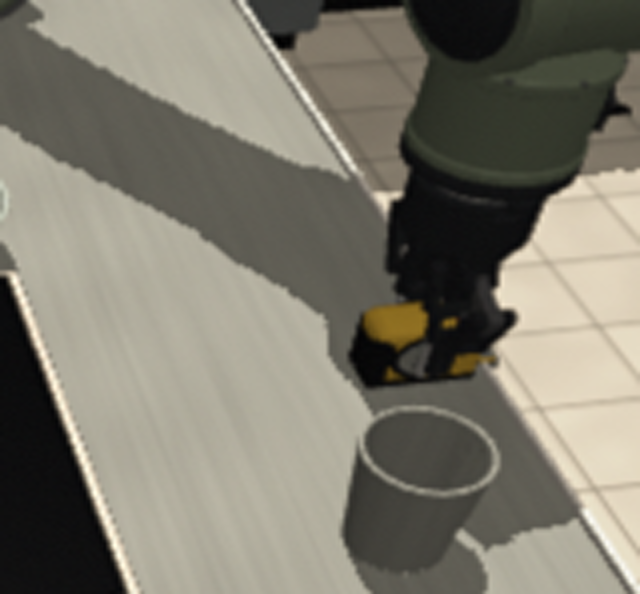

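The hook hangs outside the rim, with the rim's outer face at zoom row 348 and the hook at 293–320. Raising 1 mm and drawing back.

>>> move_arm(motion=[[[0, 0, 1], [0, 0, 0]], [[0, -4, 1], [0, 0, 0]], [[0, -10, 1], [0, 0, 0]], [[0, -20, 1], [0, 0, 0]], [[0, -32, 1], [0, 0, 0]], [[0, -44, 1], [0, 0, 0]], [[0, -56, 1], [0, 0, 0]], [[0, -66, 1], [0, 0, 0]], [[0, -70, 1], [0, 0, 0]], [[0, -70, 1], [0, 0, 0]]])

```text
clock: 16.6
position: [0.6395, 0.1878, 0.0423]
tool_rot: [-3.142, 0.0, 1.571]
force: [0.5, 1.7, -6.2]
grip_width: 0.0353
```

Run:
```python
from h import *
s,f=snap('wrist','w9'); print(s['position'],s['tool_rot'],s['grip_width'],s['force'])
s,f=snap('top','top9')
```

```text
[0.63946014 0.18780097 0.04230878] [-3.14156158e+00  3.97006564e-05  1.57051934e+00] 0.03527417936072039 [ 0.52030884  1.69039755 -6.24637695]
```

View pics/w9.png

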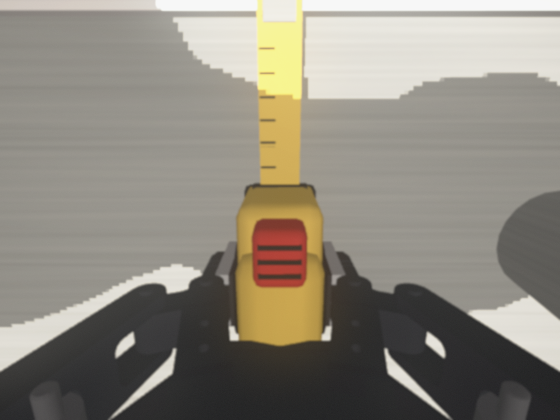

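>>> move_arm(motion=[[[0, -6, 0], [0, 0, 0]], [[0, -16, 0], [0, 0, 0]], [[0, -30, 0], [0, 0, 0]], [[0, -44, 0], [0, 0, 0]], [[0, -58, 0], [0, 0, 0]], [[0, -72, 0], [0, 0, 0]], [[0, -86, 0], [0, 0, 0]], [[0, -98, 0], [0, 0, 0]], [[0, -106, 0], [0, 0, 0]], [[0, -110, 0], [0, 0, 0]], [[0, -110, 0], [0, 0, 0]]])

```text
clock: 18.08
position: [0.6395, 0.0779, 0.0423]
tool_rot: [3.141, 0.0, 1.571]
force: [0.2, 2.9, -5.4]
grip_width: 0.0352
```

Run:
```python
from h import *
s,f=snap('top','top10'); print(s['position'],s['tool_rot'],s['grip_width'],s['force'])
im=cv2.imread('pics/top10.png'); cv2.imwrite('pics/top10z.png',cv2.resize(im[110:250,150:310],None,fx=4.5,fy=4.2,interpolation=2))
s,f=snap('wrist','w10')
s,f=snap('scene','scene10')
im=cv2.imread('pics/scene10.png'); cv2.imwrite('pics/scene10z.png',cv2.resize(im[150:310,260:420],None,fx=4,fy=3.6,interpolation=2))
```

```text
[0.6394842  0.07790044 0.04233361] [3.14148044e+00 2.83153739e-05 1.57057633e+00] 0.0352483955227964 [ 0.22214122  2.8700674  -5.43670331]
```

View pics/top10z.png

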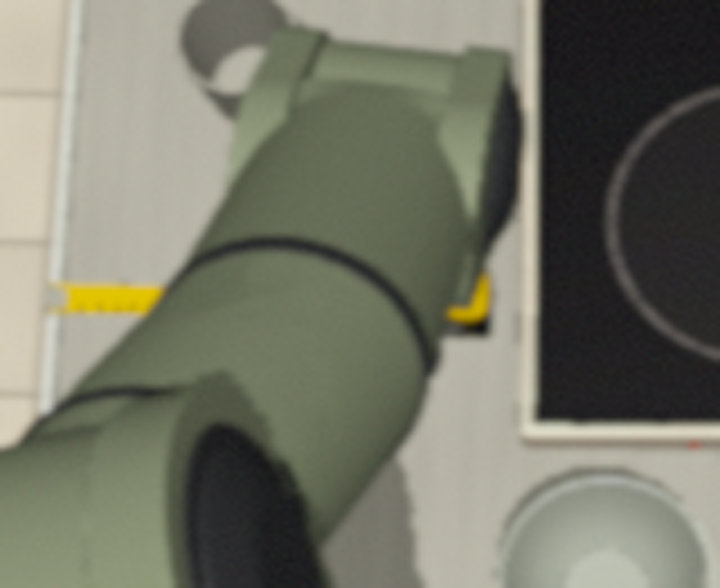

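View pics/w10.png

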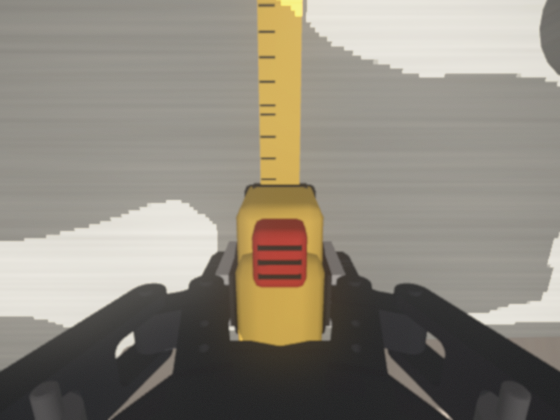

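View pics/scene10z.png

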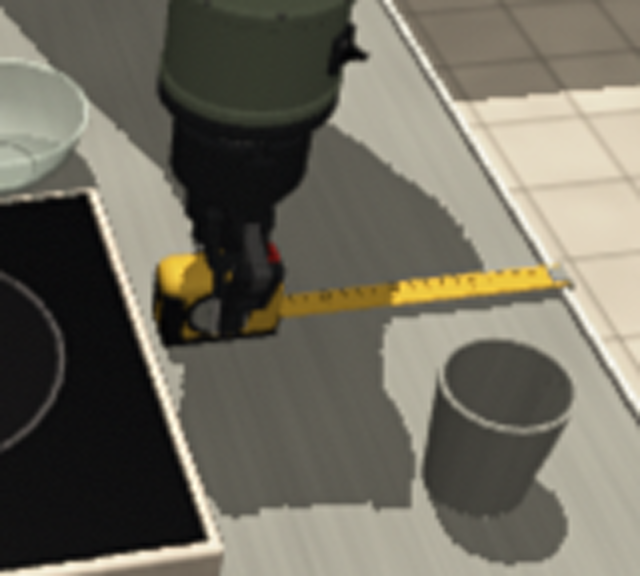

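>>> move_arm(motion=[[[0, -5, 0], [0, 0, 0]], [[0, -10, 0], [0, 0, 0]], [[0, -14, 0], [0, 0, 0]], [[0, -16, 0], [0, 0, 0]], [[0, -16, 0], [0, 0, 0]], [[0, -16, 0], [0, 0, 0]]])

```text
clock: 18.98
position: [0.6394, 0.0621, 0.0423]
tool_rot: [-3.142, 0.0, 1.571]
force: [1.8, 2.7, -6.3]
grip_width: 0.0347
```

>>> move_arm(motion=[[[0, -1, 0], [0, 0, 0]], [[0, -2, 0], [0, 0, 0]], [[0, -2, 0], [0, 0, 0]]])

```text
clock: 19.35
position: [0.6394, 0.0605, 0.0423]
tool_rot: [-3.142, -0.001, 1.571]
force: [0.3, 5.4, -6.0]
grip_width: 0.0352
```

>>> move_arm(motion=[[[0, -1, 0], [0, 0, 0]], [[0, -2, 0], [0, 0, 0]], [[0, -2, 0], [0, 0, 0]]])

```text
clock: 19.73
position: [0.6394, 0.0604, 0.0423]
tool_rot: [-3.141, -0.003, 1.573]
force: [-0.8, 14.5, -2.8]
grip_width: 0.0356
```

The force in y rose to 14.5 N while the position stalled at 0.0604, so the case has butted. Easing off and setting it down.

>>> move_arm(motion=[[[0, 1, 0], [0, 0, 0]], [[0, 1, -1], [0, 0, 0]], [[0, 1, -2], [0, 0, 0]], [[0, 1, -2], [0, 0, 0]]])

```text
clock: 20.23
position: [0.6396, 0.0605, 0.0416]
tool_rot: [3.141, -0.002, 1.572]
force: [-7.0, 10.5, 18.8]
grip_width: 0.0356
```

Run:
```python
from h import *
s,f=snap('top','top11'); print(s['position'],s['tool_rot'],s['grip_width'],s['force'])
im=cv2.imread('pics/top11.png'); cv2.imwrite('pics/top11z.png',cv2.resize(im[110:250,150:310],None,fx=4.5,fy=4.2,interpolation=2))
s,f=snap('scene','scene11')
im=cv2.imread('pics/scene11.png'); cv2.imwrite('pics/scene11z.png',cv2.resize(im[150:310,260:420],None,fx=4,fy=3.6,interpolation=2))
```

```text
[0.63956257 0.06050753 0.04161435] [ 3.14130922e+00 -1.99832391e-03  1.57199405e+00] 0.0355735455773357 [-7.00312378 10.53003872 18.81503847]
```

View pics/top11z.png

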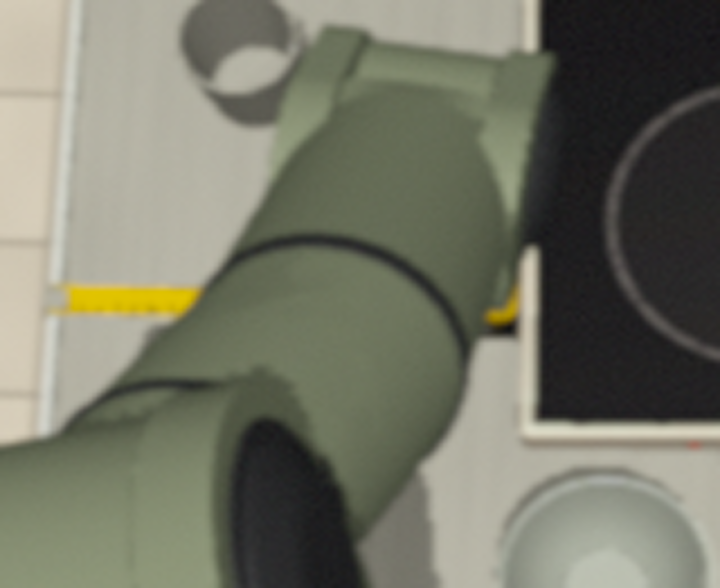

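View pics/scene11z.png

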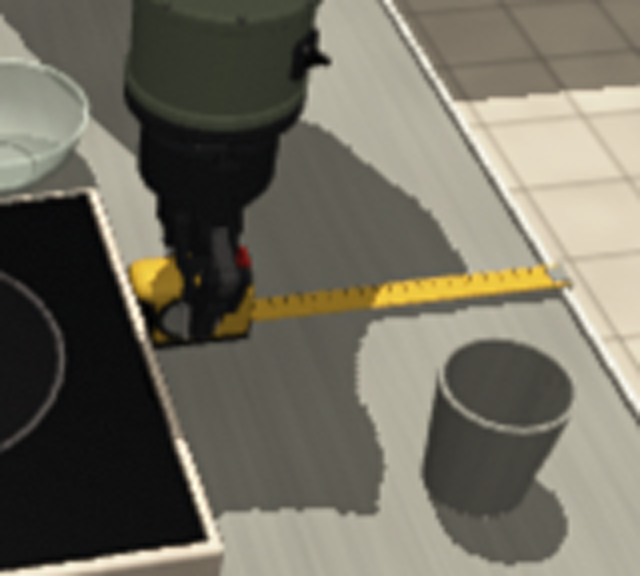

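Butted against the hob, with the hook still on the rim. Releasing and rising.

>>> move_arm(motion=[[[0, 0, 1], [0, 0, 0]], [[0, 0, 1], [0, 0, 0]]])

```text
clock: 20.58
position: [0.6395, 0.0604, 0.0417]
tool_rot: [3.141, -0.002, 1.572]
force: [-1.2, 9.0, 2.0]
grip_width: 0.0354
```

>>> move_arm(motion=[[[0, 0, 0], [0, 0, 0]], [[0, 0, 0], [0, 0, 0]], [[0, 0, 0], [0, 0, 0]], [[0, 0, 0], [0, 0, 0]], [[0, 0, 20], [0, 0, 0]], [[0, 0, 60], [0, 0, 0]], [[0, 0, 100], [0, 0, 0]], [[0, 0, 120], [0, 0, 0]], [[0, 0, 120], [0, 0, 0]]], jaw=60)

```text
clock: 21.7
position: [0.64, 0.0592, 0.1631]
tool_rot: [3.139, -0.001, 1.571]
force: [0.1, -0.4, -0.7]
grip_width: 0.06
```

Run:
```python
from h import *
s,f=snap('wrist','w12'); print(s['position'],s['tool_rot'],s['grip_width'],s['force'])
for lab in ['lock_top','hook']:
    for o in outline_of(lab,'wrist')[:1]: print(lab,o['score'],o['pixel'],onz(wT(s,f),o['pixel'],.068))
```

```text
[0.64000715 0.05916405 0.16313927] [ 3.13909593e+00 -6.49704341e-04  1.57087881e+00] 0.06004936585244117 [ 0.14177471 -0.42152404 -0.70212532]
lock_top 0.9 [273.9, 178.8] [0.63556637 0.08425969 0.068     ]
hook 0.24 [494.3, 35.1] [0.77207551 0.17400665 0.068     ]
```

View pics/w12.png

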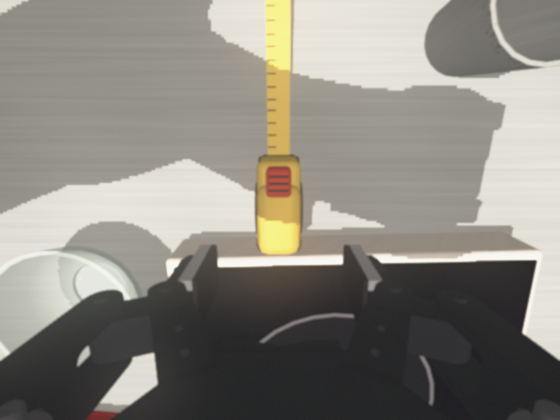

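Run:
```python
from h import *
s,f=pickle.load(open('pics/w12.pkl','rb'));f=wT(s,f)
for p in [(279,181),(267,181),(291,181),(279,168),(279,197)]: print(p,onz(f,p,.068).round(4))
im=cv2.imread('pics/w12.png'); cv2.imwrite('pics/w12z.png',cv2.resize(im[140:280,160:340],None,fx=4.2,fy=4.2,interpolation=2))
```

```text
(279, 181) [0.6391 0.0827 0.068 ]
(267, 181) [0.6308 0.0827 0.068 ]
(291, 181) [0.6474 0.0827 0.068 ]
(279, 168) [0.6391 0.0917 0.068 ]
(279, 197) [0.6391 0.0713 0.068 ]
```

View pics/w12z.png

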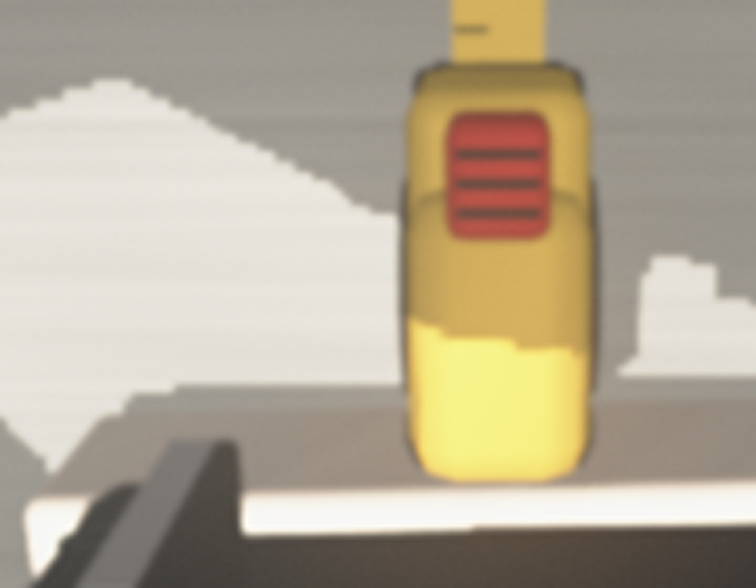

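>>> move_arm(motion=[[[0, 12, 0], [0, 0, 0]], [[-1, 24, 0], [0, 0, 0]], [[-1, 24, -20], [0, 0, 0]], [[-1, 24, -40], [0, 0, 0]], [[-1, 24, -55], [0, 0, 0]], [[-1, 24, -60], [0, 0, 0]], [[-1, 24, -60], [0, 0, 0]]], jaw=0, grip_force=40)

```text
clock: 22.72
position: [0.6384, 0.0827, 0.101]
tool_rot: [-3.141, 0.0, 1.57]
force: [-0.2, -1.3, 0.7]
grip_width: -0.0004
```

Run:
```python
from h import *
s,f=snap('wrist','w13'); print(s['position'],s['tool_rot'],s['grip_width'],s['force'])
```

```text
[0.63840233 0.08270455 0.10102761] [-3.14119856e+00  2.43642694e-04  1.57037383e+00] -0.00042325401034372444 [-0.17906746 -1.33455233  0.68968813]
```

View pics/w13.png

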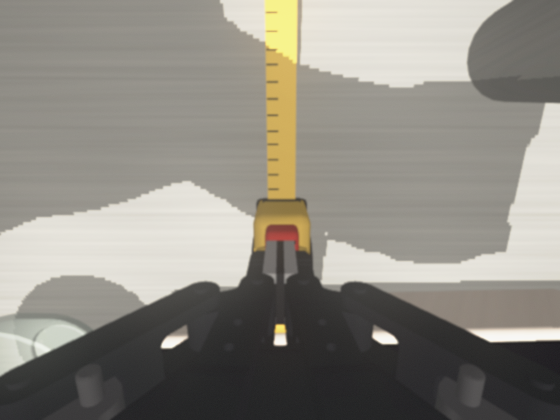

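The fingertips are over the red lock at about (282,245). I'll press in small steps.

>>> move_arm(motion=[[[1, 0, -2], [0, 0, 0]], [[1, 0, -4], [0, 0, 0]], [[1, 0, -6], [0, 0, 0]], [[1, 0, -6], [0, 0, 0]]])

```text
clock: 23.28
position: [0.6393, 0.083, 0.0951]
tool_rot: [-3.141, 0.0, 1.571]
force: [-0.6, -0.1, -0.0]
grip_width: -0.0004
```

>>> move_arm(motion=[[[0, 0, -1], [0, 0, 0]], [[0, 0, -2], [0, 0, 0]], [[0, 0, -2], [0, 0, 0]]])

```text
clock: 23.65
position: [0.6394, 0.0831, 0.0933]
tool_rot: [-3.142, -0.0, 1.571]
force: [-0.5, -0.3, 0.1]
grip_width: 0.0003
```

>>> move_arm(motion=[[[0, 0, -1], [0, 0, 0]], [[0, 0, -2], [0, 0, 0]], [[0, 0, -2], [0, 0, 0]]])

```text
clock: 24.02
position: [0.6395, 0.083, 0.0913]
tool_rot: [3.142, 0.0, 1.571]
force: [0.1, 1.3, 1.7]
grip_width: 0.0002
```

>>> move_arm(motion=[[[0, 0, -1], [0, 0, 0]], [[0, 0, -2], [0, 0, 0]], [[0, 0, -2], [0, 0, 0]]])

```text
clock: 24.4
position: [0.6394, 0.083, 0.0892]
tool_rot: [-3.141, 0.0, 1.571]
force: [0.8, 0.7, 1.4]
grip_width: 0.0002
```

>>> move_arm(motion=[[[0, 0, -1], [0, 0, 0]], [[0, 0, -2], [0, 0, 0]], [[0, 0, -2], [0, 0, 0]]])

```text
clock: 24.78
position: [0.6399, 0.0834, 0.0885]
tool_rot: [3.14, -0.001, 1.571]
force: [-4.2, 1.9, 20.6]
grip_width: -0.0001
```

>>> move_arm(motion=[[[0, 0, -1], [0, 0, 0]], [[0, 0, -2], [0, 0, 0]], [[0, 0, -2], [0, 0, 0]]])

```text
clock: 25.15
position: [0.6407, 0.0839, 0.0879]
tool_rot: [3.139, -0.002, 1.571]
force: [-7.9, 4.5, 40.6]
grip_width: 0.0
```

The force rose to 40 N at TCP 0.0879 against an expected stop near 0.089, so the lock is on its stop. Rising and checking.

>>> move_arm(motion=[[[0, 0, 3], [0, 0, 0]], [[0, 0, 8], [0, 0, 0]], [[0, 0, 30], [0, 0, 0]], [[0, -10, 60], [0, 0, 0]], [[0, -20, 90], [0, 0, 0]], [[0, -24, 110], [0, 0, 0]], [[0, -24, 110], [0, 0, 0]]])

```text
clock: 26.02
position: [0.6399, 0.059, 0.1964]
tool_rot: [3.14, -0.0, 1.57]
force: [0.6, 0.8, -0.2]
grip_width: -0.0003
```

Run:
```python
from h import *
s,f=snap('wrist','w14'); print(s['position'],s['tool_rot'],s['force'])
im=cv2.imread('pics/w14.png'); cv2.imwrite('pics/w14z.png',cv2.resize(im[140:280,190:370],None,fx=4.2,fy=4.2,interpolation=2))
s,f=snap('scene','scene14')
im=cv2.imread('pics/scene14.png'); cv2.imwrite('pics/scene14z.png',cv2.resize(im[150:310,260:420],None,fx=4,fy=3.6,interpolation=2))
```

```text
[0.63990731 0.05898637 0.19639981] [ 3.13986784e+00 -4.66217944e-04  1.57045286e+00] [ 0.59191034  0.81852279 -0.20348024]
```

View pics/w14z.png

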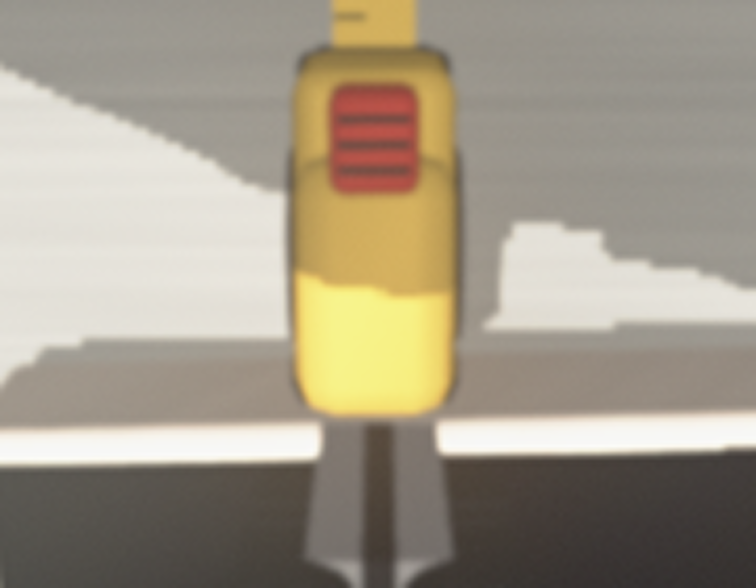

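View pics/scene14z.png

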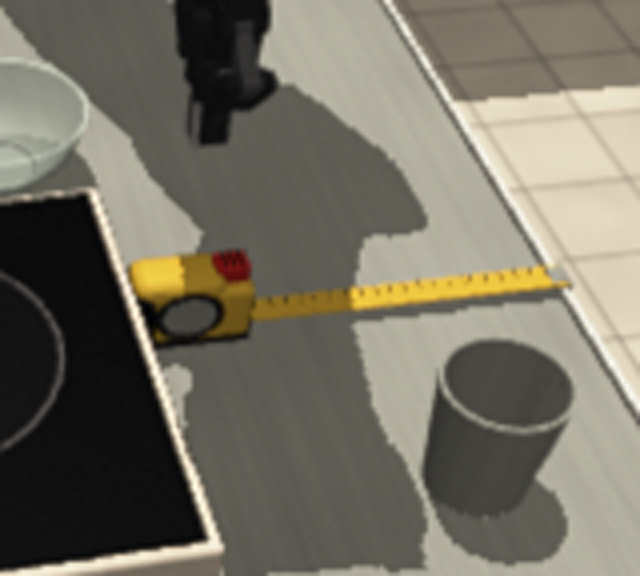

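Run:
```python
from h import *
for n in ('w12','w14'):
    s,f=pickle.load(open(f'pics/{n}.pkl','rb'));f=wT(s,f)
    im=cv2.cvtColor(f['frame'],cv2.COLOR_RGB2HSV).astype(int)
    h,sa,v=im[...,0],im[...,1],im[...,2]
    m=((h<8)|(h>172))&(sa>120)&(v>80); m[:140]=0;m[230:]=0;m[:,:240]=0;m[:,320:]=0
    a=np.argwhere(m); print(n,'red rows',a[:,0].min(),a[:,0].max(),'cols',a[:,1].min(),a[:,1].max(),'centroid',a.mean(0))
    cy=.0588
    for z in (.068,.064):
        print(z,[proj(f,(.639,cy+d,z))[1].round(2) for d in (.0235+.0105,.0235,.013)],'back top',proj(f,(.639,cy-.037+.003,.06))[1].round(2),'front top edge',proj(f,(.639,cy+.037,.045))[1].round(2))
```

```text
w12 red rows 168 195 cols 267 290 centroid [181.12428298 278.12810707]
0.068 [np.float64(166.47), np.float64(181.59), np.float64(196.33)] back top 253.6 front top edge 158.18
0.064 [np.float64(165.66), np.float64(180.52), np.float64(195.02)] back top 253.6 front top edge 158.18
w14 red rows 161 184 cols 269 288 centroid [172.45734597 278.54028436]
0.068 [np.float64(160.25), np.float64(173.48), np.float64(186.43)] back top 237.62 front top edge 153.46
0.064 [np.float64(159.64), np.float64(172.68), np.float64(185.43)] back top 237.62 front top edge 153.46
```

Force and wrist view both suggest the lock is down, but the press showed no clear 5–10 N plateau. I'll take the same close view as w10, where the lock was up, with the jaws open and not touching.

>>> move_arm(motion=[[[0, 1, 0], [0, 0, 0]], [[0, 1, 0], [0, 0, 0]], [[0, 1, 0], [0, 0, 0]], [[0, 1, -40], [0, 0, 0]], [[0, 1, -80], [0, 0, 0]], [[0, 1, -110], [0, 0, 0]], [[0, 1, -135], [0, 0, 0]], [[0, 1, -150], [0, 0, 0]], [[0, 1, -153], [0, 0, 0]], [[0, 1, -153], [0, 0, 0]]], jaw=64)

```text
clock: 27.38
position: [0.6398, 0.06, 0.0429]
tool_rot: [3.141, -0.0, 1.571]
force: [-0.5, 0.5, -0.3]
grip_width: 0.0637
```

Run:
```python
from h import *
s,f=snap('wrist','w15'); print(s['position'],s['tool_rot'],s['force'])
for n in ('w9','w10','w15'):
    s,f=pickle.load(open(f'pics/{n}.pkl','rb'));f=wT(s,f)
    im=cv2.cvtColor(f['frame'],cv2.COLOR_RGB2HSV).astype(int)
    h,sa,v=im[...,0],im[...,1],im[...,2]
    m=((h<8)|(h>172))&(sa>120)&(v>60); m[:180]=0;m[310:]=0;m[:,:240]=0;m[:,320:]=0
    a=np.argwhere(m); print(n,s['position'],'red rows',np.percentile(a[:,0],[.5,99.5]),'cols',np.percentile(a[:,1],[.5,99.5]),'centroid',a.mean(0))
    for z in (.068,.064): print(z,[proj(f,(s['position'][0],.0588+s['position'][1]-.0604+d,z)).round(1).tolist() for d in (.034,.013)])
im=cv2.hconcat([cv2.imread('pics/w10.png')[170:360,200:360],cv2.imread('pics/w15.png')[170:360,200:360]])
cv2.imwrite('pics/cmp.png',cv2.resize(im,None,fx=2.4,fy=2.4,interpolation=2))
```

```text
[0.63978111 0.06000481 0.04291075] [ 3.14087687e+00 -4.65029989e-05  1.57066538e+00] [-0.4667221   0.47764445 -0.27077411]
w9 [0.63946014 0.18780097 0.04230878] red rows [220. 285.] cols [253. 305.] centroid [251.46346484 279.19519726]
0.068 [[282.0, 225.5], [282.0, 286.4]]
0.064 [[281.9, 221.5], [281.9, 280.3]]
w10 [0.63947903 0.07822122 0.04229002] red rows [220. 285.] cols [253. 305.] centroid [251.39204152 279.26055363]
0.068 [[282.1, 225.6], [282.0, 286.4]]
0.064 [[282.0, 221.5], [281.9, 280.3]]
w15 [0.63978111 0.06000481 0.04291075] red rows [214. 276.] cols [254. 303.] centroid [244.10948631 278.52343457]
0.068 [[282.1, 224.9], [282.0, 285.4]]
0.064 [[282.0, 220.9], [281.9, 279.4]]
```

View pics/cmp.png

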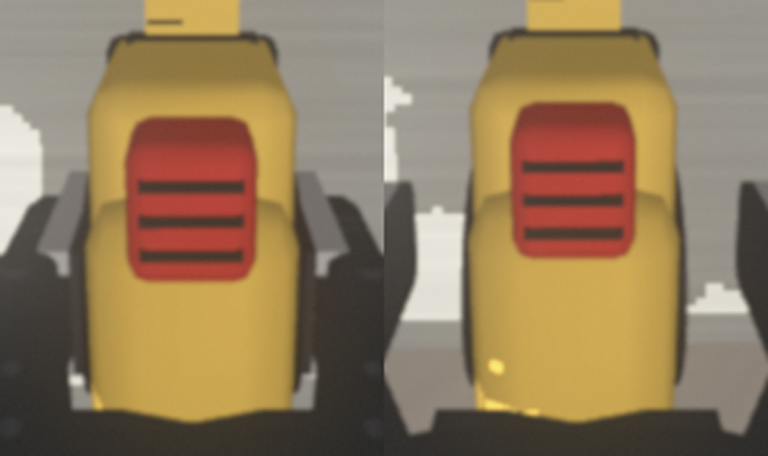

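The side-by-side view shows the lock sunk relative to the case. Its rear edge moved about 9 px and the case front only about 2 px, which fits a stroke of roughly 4 mm. Retreating, then a final check.

>>> move_arm(motion=[[[0, 0, 15], [0, 0, 0]], [[0, 0, 50], [0, 0, 0]], [[0, 0, 90], [0, 0, 0]], [[0, 0, 130], [0, 0, 0]], [[-30, 0, 170], [0, 0, 0]], [[-70, 0, 200], [0, 0, 0]], [[-110, 0, 220], [0, 0, 0]], [[-150, 0, 230], [0, 0, 0]], [[-150, 0, 230], [0, 0, 0]]])

```text
clock: 28.55
position: [0.4878, 0.06, 0.2746]
tool_rot: [3.14, -0.002, 1.571]
force: [1.1, 0.3, 0.1]
grip_width: 0.0644
```

Run:
```python
from h import *
s,f=snap('top','top16'); print(s['clock'],s['position'],s['force'])
s,f=snap('scene','scene16')
im=cv2.imread('pics/scene16.png'); cv2.imwrite('pics/scene16z.png',cv2.resize(im[130:310,40:420],None,fx=2.1,fy=2.1,interpolation=2))
s,f=snap('wrist','w16');f=wT(s,f)
im=cv2.imread('pics/w16.png')
```

```text
28.55 [0.48782445 0.06003148 0.27456599] [1.09320527 0.29012854 0.1182738 ]
```

View pics/scene16z.png

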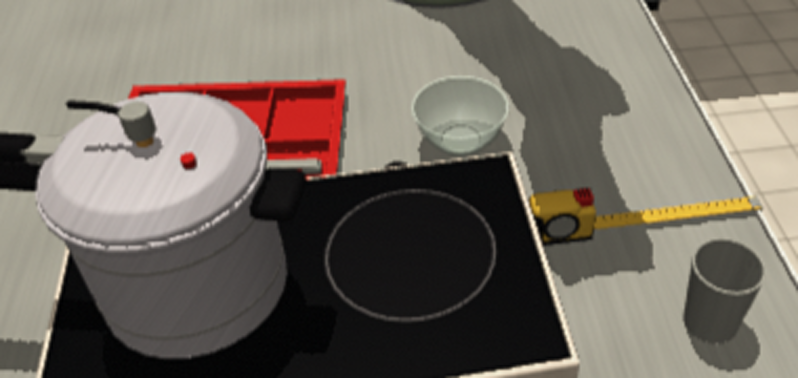

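View pics/top16.png

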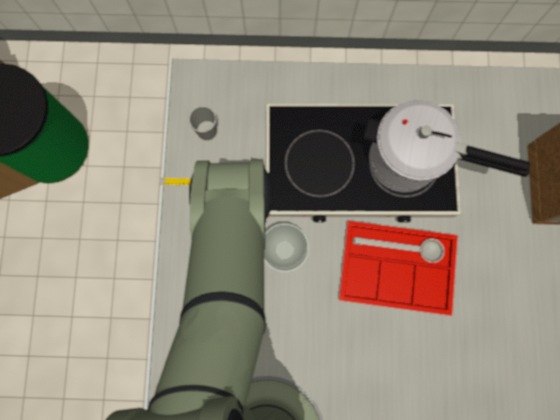

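View pics/w16.png

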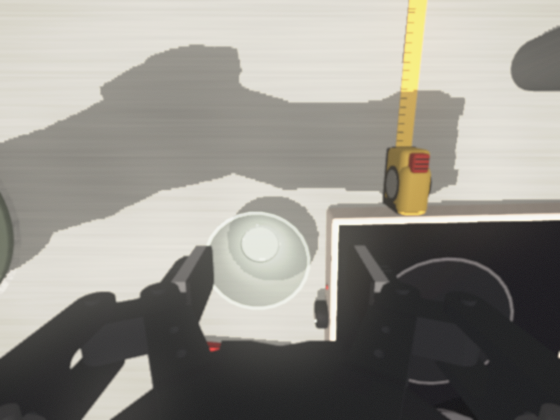

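The case is butted on the hob, the hook is on the rim, the spoon is in the tray at (400,246), and the bowl, tumbler and cooker sit where they started. Handing in.

```bash
python3 -c "
from workcell import *
print(job_done())"
```

```text
the job is handed in; nothing more can be done
None
```

The job is done and handed in at about 29 s of the 70 s allowed. `job_done` gave no verdict, so what follows comes from my own checks.

- **Spoon:** it lies lengthwise in the tray's long compartment.
- **Tape:** the hook is over the turned-up edge. I drew the case back, held about 1 mm off the table, until the push on the hob reached 14.5 N and the position stalled. I then set it flat and released it. The tool's angle when I let go was within about 0.002 rad of square to the edge.
- **Lock:** I pressed it with 40 N. During the press I saw no clear 5–10 N resistance before the stop, so I checked with matching close-up pictures. They show the red lock sunk by roughly 4 mm, which is its full stroke. That is an estimate from pixels.
- **Rest of the scene:** in the last pictures the bowl, tumbler and cooker look unmoved, judged by eye. The gripper was clear of everything, and the tape had not crept since I let go.

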